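# Seal a swab sample in its transport tube

## Robot

A 6-joint arm with a two-finger parallel gripper is mounted at the origin on the work surface. World frame = base frame: x ahead of the robot, y to its left, z up, the work surface at z = 0. Lengths are in m, angles in rad, forces in N, time in s.
With the tool pointing down it reaches from about 0.35 to 0.975 m from the base axis. Payload 7.1 kg.
Tool frame: the origin (TCP) lies midway between the tips of the shut fingers; the grasp point (between the pads) lies 19 mm behind it; z points along the fingers, y is the line along which they close (so a half turn about z gives the same grasp; the last joint's range is limited). The gripper opens to 88 mm and grips with 3 to 60 N. Pads are 20 mm wide; open, the fingers measure 115 mm over their backs; the gripper's body (75 mm by 178 mm) begins 61 mm behind the grasp point.
Start: joints at [1.122, 0.423, 1.63, -0, 1.089, -0.019], TCP at [0.26, 0.568, 0.223] pointing down, gripper open.
Joint ranges: [-3, 3], [-0.9, 2.11], [0.09, 2.58], [-1.31, 4.45], [0.11, 2.69], [-2.54, 2.54]. Speed limits (rad/s): [2.39, 2.39, 3.01, 3.14, 3.14, 3.14].

## Interface

Orientations are given as a unit quaternion [w, x, y, z].
In Python, from station import move_pose, movel, movej, command_gripper, wait, inverse_kinematics, read_camera, camera_info, MotionError, job_done, get_time, get_joint_pos, get_qvel, get_effort, get_tcp_pos, get_ee_rot, get_ft_force, get_ft_torque, get_grip_width, get_finger_force gives the robot as it stands. Calls block until the motion is done:
- move_pose(position, orientation): joint-space move of the TCP to a pose.
- movel(position, frame=None, v=0.15, until_force=None): straight line of the TCP; frame=None keeps the orientation; v is the mean speed in m/s. With until_force (N) it stops when the force on the tool has changed by that much, and returns True; else False.
- movej(angles): joint-space move.
- command_gripper(opening): opening from 0.0 (shut) to 1.0 (fully open); the grip force is fixed at half the most; returns when the fingers have stopped.
- wait(seconds).
- inverse_kinematics(position, orientation): joint angles nearest the present ones, or None.
- read_camera(name): name is "side" or "top" or "wrist"; returns the picture (400x640x3 uint8, red, green, blue); there is no depth.
- camera_info(name): a dict with "intrinsics" (3x3 intrinsics, pixels), "T" (4x4, takes a point from camera to world coordinates); the wrist camera has in their place "tool_from_camera" (4x4, takes a point from camera to tool coordinates, whose origin is the TCP and whose axes are the flange's). Camera axes: x right, y up, looking along -z (the intrinsics and any distortion apply to the point x, -y, -z); pixel columns grow to the right and rows downward; lengths in m; the calibration is good to about 2 mm. A picture is of the moment at which its call begins: read the wrist's pose just before it. camera_info takes no time and is no camera call.
A pose or a line that the arm cannot do raises MotionError and nothing moves.
- job_done(): hands the job in; it is judged then, once.
Readings, each from a call of its own:
- get_time(): time.
- get_joint_pos(): joint angles.
- get_qvel(): joint speeds.
- get_effort(): joint torques, N m.
- get_tcp_pos(): TCP position.
- get_ee_rot(): TCP orientation.
- get_ft_force(): force on the tool from outside, world axes, zero at the start.
- get_ft_torque(): the same for the moment, N m.
- get_grip_width(): opening from 0.0 (shut) to 1.0 (fully open).
- get_finger_force(): force on a finger pad.
Only numpy, scipy, OpenCV 4.12 (cv2) and the standard library are available. Lean on these libraries where they do the work, as an engineer would, in place of code of your own. Each camera call takes 0.05 s, during which the arm holds its last target. There are 200 camera calls.

## Task

Pull the stopper off the transport tube in the upright foam rack and put it in the kidney dish. Then draw the swab with the slim ribbed grip out of the slanted stand, holding it by its cap and not by the stick, lower its stick into the open transport tube and press the cap fully home, so that its flange sits flat on the tube's collar. Keep the swab's stick off the bench and leave the two brushes in the stand and the bottle, jar, tape and penlight where they are.

Things in the scene. Friction and masses are not known exactly. Their poses are not given: they have to be found in the camera images.
- tube: the transport tube: clear, upright, fixed in the foam rack (it cannot move and need not be held). 18 mm in diameter, with a thick white collar at its mouth, 24 mm in diameter and 15 mm high. It stands in any of the three places of the rack's middle row, 73.5 mm apart along the rack's y. Origin: centre of its foot, 5 mm above the bench; z up, x and y along the rack's.
- tube_mouth (a point): centre of the tube's mouth, on top of the collar, 105 mm above the bench. Bore 14 mm wide, 95 mm deep. 3 mm down, four sprung nubs at +-x and +-y leave an opening 9 mm across; each gives way outwards by up to 3 mm. A cap's plug snaps past them: about 6 to 9 N to push on or to pull off; unpressed it stands about 8 mm proud.
- rack: white foam rack, fixed to the bench, 110 x 240 x 35 mm (x, y, z). Origin: centre of its underside; y along its length. Middle row of three places at x = 0, y = -73.5, 0, 73.5 mm; small capped tubes, tops 84 mm above the bench, stand in the row at x = +35 mm.
- bloodtube1: a large blood tube fixed upright in another of the three places in the rack's middle row: 16 mm in diameter, wide blue cap with a dimple, 21 mm in diameter, its top 111 mm above the bench. Origin: centre of its foot, 5 mm above the bench.
- bloodtube2: the other large blood tube, alike
- stopper: the blue stopper, snapped in the tube's mouth: plug, flange 24 mm in diameter and 3 mm thick, and on it a slim round ribbed grip 14 mm in diameter and 30 mm tall. Origin: centre of the flange's underside (at tube_mouth when on); z up through the grip, whose top is at z = 33 mm. The round plug, 11 mm wide, reaches to z = -12.8 mm. 10 g.
- dish: steel kidney dish, loose on the bench, 157 mm long (x) and about 88 mm wide (y), wall 28 mm high, inner floor 2.5 mm above the bench. Origin: on the bench, between its ends; at x = 0 the inside reaches from y = -41 to y = +18 mm; the two ends curl to +y.
- dish_mid (a point): middle of the dish's floor, at x = 0, y = -11, z = 3 mm in the dish's frame; axes as the dish's
- dish_end1 (a point): point on the dish's floor in its -x half, at x = -45, y = 1, z = 3 mm in the dish's frame
- dish_end2 (a point): point on the dish's floor in its +x half, at x = 45, y = 1, z = 3 mm in the dish's frame
- stand: white slanted stand, fixed to the bench, base 130 x 190 mm. Three clear sleeves side by side lean 35 degrees from the vertical, their mouths towards the stand's -x, so a sleeve's upward axis is (-0.574, 0, 0.819) in the stand's frame. Origin: centre of the base, on the bench; y along the row of sleeves.
- sleeve_mouth (a point): centre of the middle sleeve's mouth, 96 mm above the bench; axes as the stand's (not tilted). The others lie 60 mm off at +-y. A sleeve: 18 mm outside, 14 mm bore, 91 mm deep, no snap.
- swab: the swab, in any one of the three sleeves, loose, its flange on the sleeve's mouth; it may lean a few degrees off the sleeve's axis. Cap as the stopper's (plug, flange, slim ribbed grip 14 mm wide, from z = 3 to 33 mm); under the plug a white stick 3.5 mm thick with a bud 6 mm thick. Origin: centre of the flange's underside; z from the bud (its end at z = -80 mm) towards the grip. 11 to 17 g.
- swab_tip (a point): end of the swab's bud, 80 mm below the flange; axes as the swab's
- brush1: an unused brush in another sleeve: same flange and stick but a short fat round cap, 22 mm wide and 16 mm tall. Origin and axes as the swab's.
- brush2: the other unused brush, alike
- bottle: clear water bottle, 62 mm in diameter, 170 mm tall. Origin: centre of its underside.
- jar: small amber jar, 52 mm in diameter, 55 mm tall. Origin: centre of its underside.
- tape: roll of paper tape lying flat, 68 mm in diameter, 18 mm high. Origin: centre of its underside.
- penlight: steel penlight lying on the bench, 135 mm long (x), 12 mm thick. Origin: its middle, on the bench.

How it is judged:
On the way, in this order (a step that is already met when the one before it is completed fails the run):
1. the stopper is pulled off the tube, clear of its mouth (distance between stopper and tube_mouth above 0.03 m), for 0.1 s.
2. the stopper lies in the kidney dish, let go ((horizontal distance between stopper and dish_mid below 0.036 m or horizontal distance between stopper and dish_end1 below 0.036 m or horizontal distance between stopper and dish_end2 below 0.036 m) and z of stopper in the frame of dish between 0 and 0.04 m and contact force between stopper and the fingers below 0.05 N), for 0.2 s.
3. the swab is drawn right out of its sleeve (distance of swab_tip from where it was at the start of the episode above 0.08 m), for 0.1 s.
4. the swab's bud is inside the tube (z of swab_tip in the frame of tube_mouth below -0.02 m and horizontal distance between swab_tip and tube_mouth below 0.008 m), for 0.1 s.
At the end, for the whole second after the job is handed in: The swab's cap is pressed home in the tube: flange within 2 mm of the collar, centred within 3 mm and upright within 4 degrees; the stopper lies at rest inside the kidney dish (its flange within 36 mm of one of the three floor points, less than 40 mm up) (z of swab in the frame of tube_mouth between -0.003 and 0.002 m and horizontal distance between swab and tube_mouth below 0.003 m and angle between the z axis of swab and the z axis of tube, either way round below 0.07 rad and angle between swab's own z axis and vertical below 0.1 rad and (horizontal distance between stopper and dish_mid below 0.036 m or horizontal distance between stopper and dish_end1 below 0.036 m or horizontal distance between stopper and dish_end2 below 0.036 m) and z of stopper in the frame of dish between 0 and 0.04 m and linear speed of stopper below 0.02 m/s and linear speed of swab below 0.01 m/s); the robot touches nothing.
It fails at once if the fingers touch the swab's stick or bud (contact force between any of swab_c4, swab_c5 and the fingers above 0.3 N).
It fails at once if the swab's bud comes down to the bench (height (world z) of swab_tip below 0.012 m).
It fails at once if a brush is moved from its place in the stand by more than 25 mm (distance of any of brush1, brush2 from where it was at the start of the episode above 0.025 m).
It fails at once if the bottle, jar, tape or penlight is pushed by more than 25 mm (distance of any of bottle, jar, tape, penlight from where it was at the start of the episode above 0.025 m).
It also fails if it takes over 58 s, if anything falls off the work surface, if the arm or the gripper's body presses on something with over 40 N, if the wrist force passes 120 N, or if a joint passes its speed limit or range.

## Working session

There is one attempt and no reset: what is moved stays moved. The work goes in short steps, each a Python script; the robot and the scene stay as the last script left them, time stands still between calls to the robot, and variables do not carry over. Pictures are saved under pics/ and viewed, at most 10 in all, crops included, and the job is handed in when it is done.

```bash
mkdir -p pics; ls; python3 - <<'E'
from station import *
import cv2, numpy as np
np.set_printoptions(precision=4,suppress=True)
for n in ("top","side","wrist"):
    i=camera_info(n); print(n,i)
    cv2.imwrite(f"pics/{n}0.png",read_camera(n)[:,:,::-1])
print(get_time(),get_ee_rot(),get_tcp_pos())
E
```

```text
pics
top {'intrinsics': array([[401.6356,   0.    , 327.3089],
       [  0.    , 401.6356, 197.8153],
       [  0.    ,   0.    ,   1.    ]]), 'T': array([[ 0.0105,  0.9864, -0.1638,  0.4104],
       [-0.9997,  0.0069, -0.0226, -0.0835],
       [-0.0212,  0.164 ,  0.9862,  1.1051],
       [ 0.    ,  0.    ,  0.    ,  1.    ]])}
side {'intrinsics': array([[473.4648,   0.    , 323.9167],
       [  0.    , 473.4648, 201.2786],
       [  0.    ,   0.    ,   1.    ]]), 'T': array([[ 0.765 ,  0.4121, -0.4948,  0.0386],
       [-0.6439,  0.4787, -0.5969, -0.7044],
       [-0.0091,  0.7753,  0.6316,  0.7542],
       [ 0.    ,  0.    ,  0.    ,  1.    ]])}
wrist {'intrinsics': array([[302.3664,   0.    , 319.791 ],
       [  0.    , 302.3664, 201.757 ],
       [  0.    ,   0.    ,   1.    ]]), 'tool_from_camera': array([[-0.0001,  0.9615,  0.2749,  0.0758],
       [ 1.    ,  0.0001, -0.    ,  0.0002],
       [-0.0001,  0.2749, -0.9615, -0.1616],
       [ 0.    ,  0.    ,  0.    ,  1.    ]])}
0.15 [-0.0001  0.2132  0.977  -0.0006] [0.2602 0.5678 0.2221]
```

View pics/top0.png

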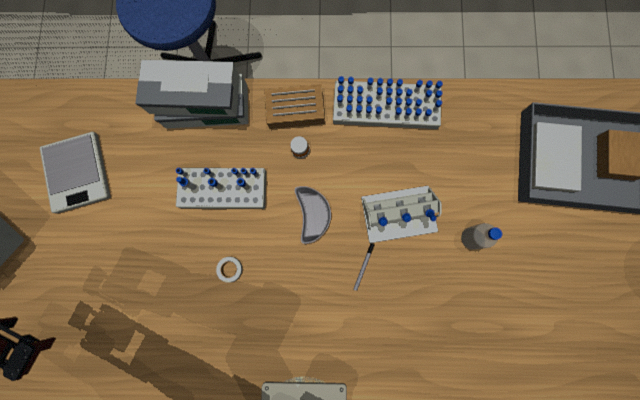

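View pics/side0.png

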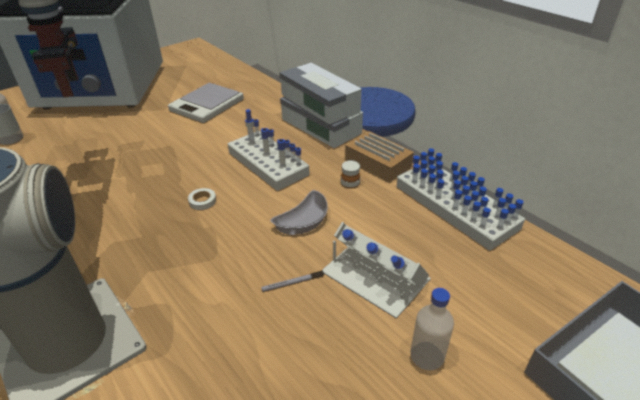

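```bash
python3 - <<'E'
import cv2, numpy as np
t=cv2.imread("pics/top0.png");s=cv2.imread("pics/side0.png")
c=lambda im,x,y:cv2.resize(im[y:y+75,x:x+100],None,fx=4,fy=4,interpolation=cv2.INTER_CUBIC)
cv2.imwrite("pics/c1.png",np.vstack([np.hstack([c(t,170,150),c(t,355,175)]),np.hstack([c(s,220,105),c(s,325,220)])]))
E
```

```text
(no output)
```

View pics/c1.png

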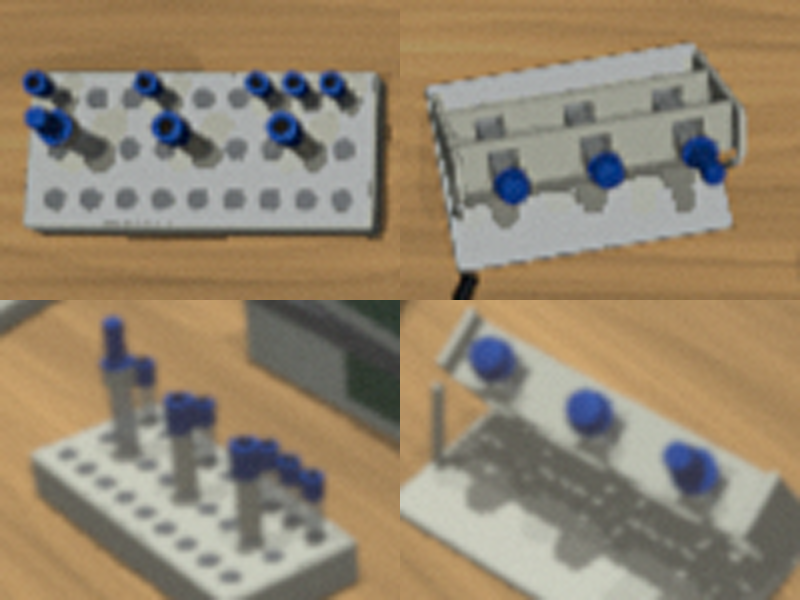

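```bash
cat > h.py <<'E'
from station import *
import cv2, numpy as np
from scipy.spatial.transform import Rotation as R
np.set_printoptions(precision=4,suppress=True)
def quat(r): q=r.as_quat(); return [q[3],q[0],q[1],q[2]]
def rot(): q=get_ee_rot(); return R.from_quat([q[1],q[2],q[3],q[0]])
def wristT():
    T=np.eye(4); T[:3,:3]=rot().as_matrix(); T[:3,3]=get_tcp_pos()
    return T@camera_info("wrist")["tool_from_camera"]
def ray(n,uv,T=None):
    i=camera_info(n); K=i["intrinsics"]; T=i["T"] if T is None else T
    d=np.linalg.inv(K)@[uv[0],uv[1],1]; d[1:]*=-1
    return T[:3,3],T[:3,:3]@d
def atz(n,uv,z,T=None):
    o,d=ray(n,uv,T); return o+d*(z-o[2])/d[2]
def proj(n,p,T=None):
    i=camera_info(n); T=i["T"] if T is None else T
    c=T[:3,:3].T@(np.asarray(p)-T[:3,3]); c=c*[1,-1,-1]
    return (i["intrinsics"]@c)[:2]/c[2]
def tool(z,y):  # rotation with tool z along z, closing line y
    z=np.array(z)/np.linalg.norm(z); y=np.array(y,float); y-=z*(y@z); y/=np.linalg.norm(y)
    return R.from_matrix(np.column_stack([np.cross(y,z),y,z]))
E
python3 - <<'E'
from h import *
c=lambda x,y,ox,oy:(x/4+ox-.375,y/4+oy-.375)
print("rack corners",*[atz("top",c(x,y,170,150),.035) for x,y in [(30,72),(378,73),(22,228),(378,232)]])
print("flange",atz("top",c(52,128,170,150),.105),"griptop",atz("top",c(33,113,170,150),.138))
print("blood",*[atz("top",c(x,127,170,150),.111) for x in (170,283)])
s=lambda x,y:c(x,y,220,105)
print("side: grip top",atz("side",s(112,22),.138),"flange",atz("side",s(117,60),.105),"blood",atz("side",s(180,100),.111),atz("side",s(245,143),.111))
print("brush",*[atz("top",c(x-400,y,355,175),.109) for x,y in ((512,187),(606,170))])
print("stand corners z0",*[atz("top",c(x-400,y,355,175),.003) for x,y in ((464,270),(731,224))])
print("swab flange",atz("top",c(300,155,355,175),.096),"end",atz("top",c(312,172,355,175),.096+.033*.819))
s=lambda x,y:c(x-400,y-300,325,220)
print("side brushes",atz("side",s(490,358),.109),atz("side",s(588,412),.109),"swab end",atz("side",s(683,455),.123))
print("dish",*[atz("top",p,.028) for p in ((303,189),(328,213),(304,243),(313,215))])
for p in ((.6,.3,.138),): print(proj("top",p))
E
```

```text
rack corners [0.6697 0.3562 0.035 ] [0.6703 0.1153 0.035 ] [0.5611 0.3538 0.035 ] [0.5602 0.1113 0.035 ]
flange [0.616  0.3105 0.105 ] griptop [0.6187 0.3101 0.138 ]
blood [0.6159 0.2326 0.111 ] [0.6163 0.1604 0.111 ]
side: grip top [0.6165 0.3116 0.138 ] flange [0.6201 0.3176 0.105 ] blood [0.617  0.2357 0.111 ] [0.618  0.1641 0.111 ]
brush [ 0.5176 -0.1987  0.109 ] [ 0.5286 -0.2571  0.109 ]
stand corners z0 [ 0.4719 -0.1777  0.003 ] [ 0.5048 -0.3597  0.003 ]
swab flange [ 0.5402 -0.3185  0.096 ] end [ 0.5263 -0.3191  0.123 ]
side brushes [ 0.5126 -0.2038  0.109 ] [ 0.5228 -0.2625  0.109 ] swab end [ 0.5257 -0.3204  0.123 ]
dish [0.6133 0.0078 0.028 ] [ 0.5478 -0.0612  0.028 ] [0.4665 0.0022 0.028 ] [ 0.542  -0.0207  0.028 ]
[181.3795 185.2799]
```

```bash
python3 - <<'E'
from h import *
command_gripper(0.5)
q=quat(tool([0,0,-1],[0,1,0]))
move_pose([.617,.311,.20],q)
T=wristT(); im=read_camera("wrist"); np.save("T1.npy",T)
for p in ([.617,.311,.138],[.617,.311,.105]): print(proj("wrist",p,T))
c=im[60:360,120:520]
cv2.imwrite("pics/w1.png",cv2.resize(c[:,:,::-1],None,fx=2,fy=2,interpolation=cv2.INTER_CUBIC)); print(get_time(),get_tcp_pos())
E
```

```text
[318.2459 216.836 ]
[318.422  204.8055]
2.6417 [0.6164 0.312  0.2001]
```

View pics/w1.png

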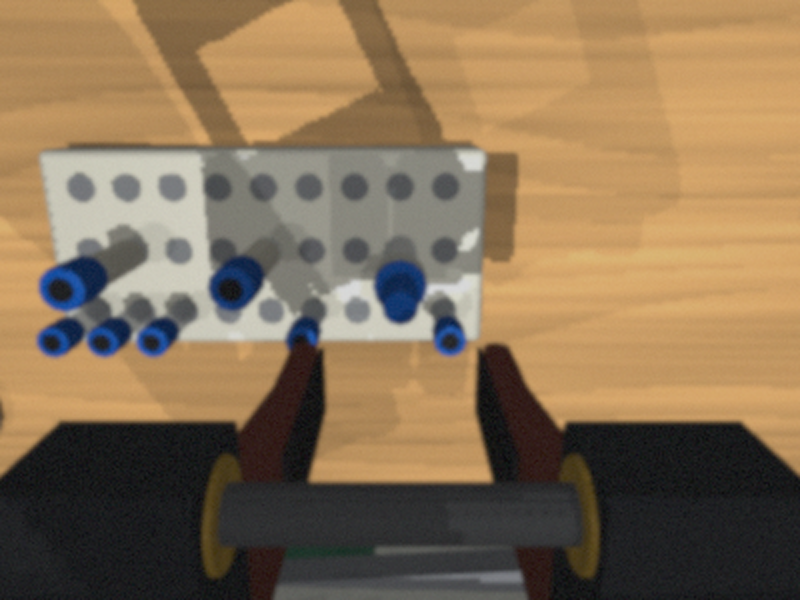

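```bash
python3 - <<'E'
from h import *
T=np.load("T1.npy"); c=lambda x,y:(x/2+120-.25,y/2+60-.25)
print(atz("wrist",c(400,306),.138,T),atz("wrist",c(400,286),.108,T),atz("wrist",c(231,290),.111,T),atz("wrist",c(62,290),.111,T))
print([atz("wrist",c(*p),.035,T) for p in ((42,151),(484,151))])
E
```

```text
[0.6136 0.3122 0.138 ] [0.6142 0.3122 0.108 ] [0.6152 0.2391 0.111 ] [0.6152 0.1661 0.111 ]
[array([0.5612, 0.123 , 0.035 ]), array([0.5611, 0.3566, 0.035 ])]
```

```bash
python3 - <<'E'
from h import *
x,y=.6148,.312
movel([x,y,.15]); 
print(movel([x,y,.111],v=.06,until_force=8),get_tcp_pos(),get_ft_force())
command_gripper(0); print(get_grip_width()*88,get_finger_force(),get_tcp_pos(),get_ft_force())
movel([x,y,.135],v=.04); print(get_grip_width()*88,get_finger_force(),get_ft_force())
movel([x,y,.21]); T=wristT(); np.save("T2.npy",T)
im=read_camera("wrist")
cv2.imwrite("pics/w2.png",cv2.resize(im[60:360,120:520,::-1],None,fx=2,fy=2,interpolation=cv2.INTER_CUBIC)); print(get_time(),get_grip_width()*88,get_tcp_pos())
E
```

```text
False [0.615  0.3121 0.1111] [ 0.379   0.3142 -0.3309]
13.277838050911392 30.000346899032593 [0.6149 0.312  0.1112] [-0.0908 -0.5714  2.7354]
13.357323129360575 30.000047385692596 [-0.3493  0.455   0.1731]
5.9583 13.464847584281873 [0.614  0.3116 0.2086]
```

View pics/w2.png

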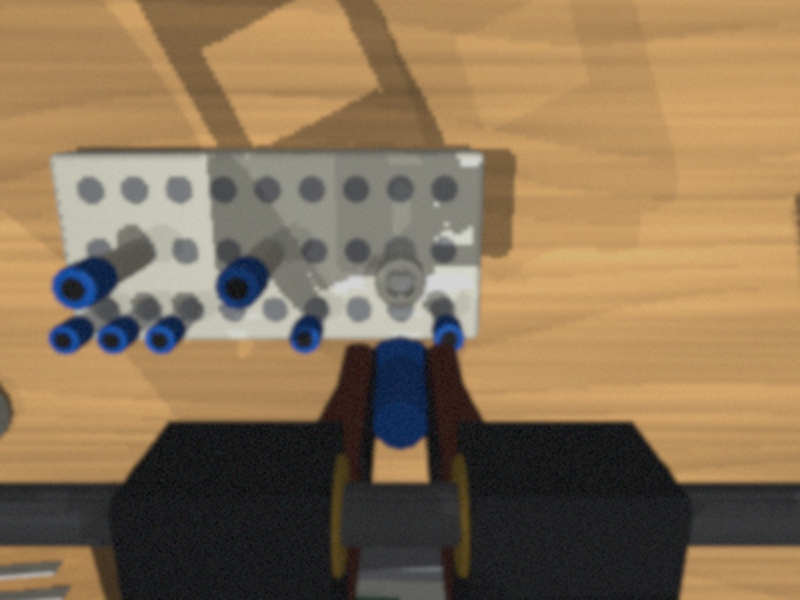

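```bash
python3 - <<'E'
from h import *
T=np.load("T2.npy"); print("mouth",atz("wrist",(400/2+120-.25,282/2+60-.25),.105,T))
mx,my=.541,-.028
q=quat(tool([0,0,-1],[1,0,0])); q2=quat(tool([0,0,-1],[-1,0,0]))
j0=np.array(get_joint_pos()); js=[(np.array(inverse_kinematics([mx,my,.12],k)),k) for k in (q,q2) if inverse_kinematics([mx,my,.12],k) is not None]
j,q=min(js,key=lambda a:abs(a[0]-j0).max()); print(j0,j)
move_pose([mx,my,.12],q)
print(movel([mx,my,.0255],v=.12,until_force=6),get_tcp_pos())
command_gripper(.32); wait(.2)
movel([mx,my,.14],v=.2)
print(get_time())
a=np.deg2rad(10.5); sx=np.array([np.cos(a),np.sin(a),0]); sy=np.array([-sx[1],sx[0],0])
ax=-.574*sx+.819*np.array([0,0,1])
r=tool(-ax,sy); p=np.array([.535,-.319,.11])+.10*ax
print(inverse_kinematics(p,quat(r)))
cv2.imwrite("pics/t3.png",read_camera("top")[:,:,::-1])
move_pose(p,quat(r))
T=wristT(); np.save("T3.npy",T); im=read_camera("wrist")
cv2.imwrite("pics/w3.png",cv2.resize(im[60:360,120:520,::-1],None,fx=2,fy=2,interpolation=cv2.INTER_CUBIC)); print(get_time(),get_tcp_pos())
E
```

```text
mouth [0.6136 0.3121 0.105 ]
[ 0.4523  0.5315  1.4864  0.      1.1258 -1.1185] [-0.0737  0.4476  1.8837 -0.      0.8103 -0.0737]
False [ 0.5415 -0.0279  0.026 ]
9.6333
NoneTraceback (most recent call last):
  File "<stdin>", line 17, in <module>
station.MotionError: the arm cannot take that pose within its joint ranges
```

```bash
python3 - <<'E'
from h import *
a=np.deg2rad(10.5); sx=np.array([np.cos(a),np.sin(a),0]); sy=np.array([-sx[1],sx[0],0]); Z=np.array([0,0,1.])
ax=-.574*sx+.819*Z
g=np.array([.535,-.319,.11])
for ph in range(0,360,30):
    y=np.cos(np.deg2rad(ph))*sy+np.sin(np.deg2rad(ph))*np.cross(ax,sy)
    r=quat(tool(-ax,y)); o=[]
    for d in (0,.05,.1):
        j=inverse_kinematics(g+d*ax,r); o.append(None if j is None else np.round(j,2))
    print(ph,o)
print("top pic"); cv2.imwrite("pics/t3.png",read_camera("top")[:,:,::-1])
E
```

```text
0 [None, None, None]
30 [array([-0.8 ,  0.52,  1.99,  1.13,  0.55,  2.24]), array([-0.85,  0.43,  2.01,  1.02,  0.62,  2.33]), array([-0.9 ,  0.34,  2.02,  0.92,  0.69,  2.4 ])]
60 [array([-0.8 ,  0.52,  1.99,  1.13,  0.55,  1.72]), array([-0.85,  0.43,  2.01,  1.02,  0.62,  1.8 ]), array([-0.9 ,  0.34,  2.02,  0.92,  0.69,  1.88])]
90 [array([-0.8 ,  0.52,  1.99,  1.13,  0.55,  1.19]), array([-0.85,  0.43,  2.01,  1.02,  0.62,  1.28]), array([-0.9 ,  0.34,  2.02,  0.92,  0.69,  1.36])]
120 [array([-0.8 ,  0.52,  1.99,  1.13,  0.55,  0.67]), array([-0.85,  0.43,  2.01,  1.02,  0.62,  0.76]), array([-0.9 ,  0.34,  2.02,  0.92,  0.69,  0.83])]
150 [array([-0.8 ,  0.52,  1.99,  1.13,  0.55,  0.14]), array([-0.85,  0.43,  2.01,  1.02,  0.62,  0.23]), array([-0.9 ,  0.34,  2.02,  0.92,  0.69,  0.31])]
180 [array([-0.8 ,  0.52,  1.99,  1.13,  0.55, -0.38]), array([-0.85,  0.43,  2.01,  1.02,  0.62, -0.29]), array([-0.9 ,  0.34,  2.02,  0.92,  0.69, -0.21])]
210 [array([-0.8 ,  0.52,  1.99,  1.13,  0.55, -0.9 ]), array([-0.85,  0.43,  2.01,  1.02,  0.62, -0.81]), array([-0.9 ,  0.34,  2.02,  0.92,  0.69, -0.74])]
240 [array([-0.8 ,  0.52,  1.99,  1.13,  0.55, -1.43]), array([-0.85,  0.43,  2.01,  1.02,  0.62, -1.34]), array([-0.9 ,  0.34,  2.02,  0.92,  0.69, -1.26])]
270 [array([-0.8 ,  0.52,  1.99,  1.13,  0.55, -1.95]), array([-0.85,  0.43,  2.01,  1.02,  0.62, -1.86]), array([-0.9 ,  0.34,  2.02,  0.92,  0.69, -1.79])]
300 [array([-0.8 ,  0.52,  1.99,  1.13,  0.55, -2.47]), array([-0.85,  0.43,  2.01,  1.02,  0.62, -2.39]), array([-0.9 ,  0.34,  2.02,  0.92,  0.69, -2.31])]
330 [None, None, None]
top pic
```

```bash
python3 - <<'E'
from h import *
a=np.deg2rad(10.5); sx=np.array([np.cos(a),np.sin(a),0]); sy=np.array([-sx[1],sx[0],0])
ax=-.574*sx+.819*np.array([0,0,1])
r=tool(-ax,-sy); p=np.array([.535,-.319,.11])+.10*ax
move_pose(p,quat(r)); wait(.2)
T=wristT(); np.save("T3.npy",T); im=read_camera("wrist")
w=cv2.resize(im[60:360,120:520,::-1],None,fx=2,fy=2,interpolation=cv2.INTER_CUBIC)
t=cv2.imread("pics/t3.png")[180:250,285:345]
w[420:600,0:180]=cv2.resize(t,None,fx=3,fy=3)[:180,:180]
cv2.imwrite("pics/w3.png",w); print(get_time(),get_tcp_pos())
for s in (0,.033): print(proj("wrist",np.array([.54,-.3185,.096])+s*ax,T))
E
```

```text
11.1833 [ 0.4793 -0.3284  0.1918]
[321.9634 202.393 ]
[322.1716 213.2271]
```

View pics/w3.png

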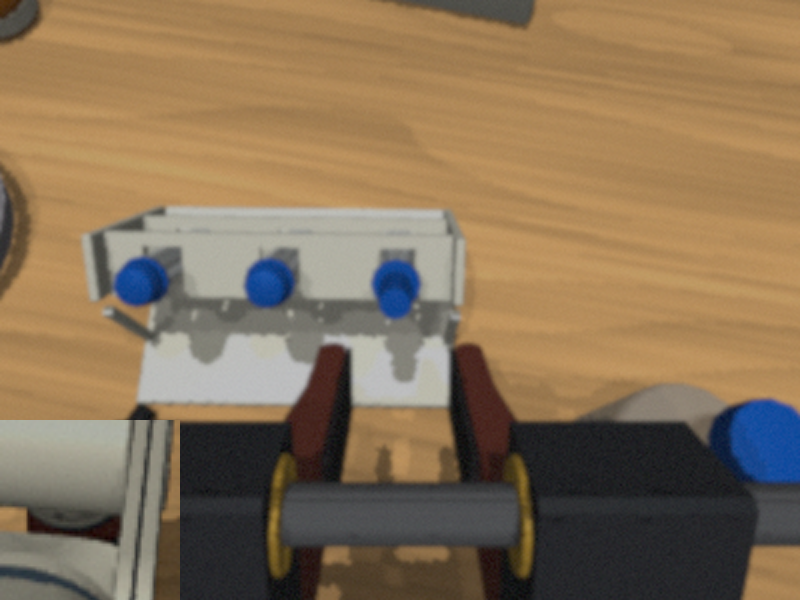

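```bash
python3 - <<'E'
from h import *
T=np.load("T3.npy"); c=lambda x,y:(x/2+120-.25,y/2+60-.25)
a=np.deg2rad(10.5); sx=np.array([np.cos(a),np.sin(a),0]); sy=np.array([-sx[1],sx[0],0])
ax=-.574*sx+.819*np.array([0,0,1])
f=atz("wrist",c(397,282),.0985,T); t=atz("wrist",c(397,303),.123,T)
print(f,t,(t-f)/np.linalg.norm(t-f),ax)
b=[atz("wrist",c(*p),.109,T)-.016*ax for p in ((141,281),(270,283))]
d=b[1]-b[0]; print(b,np.linalg.norm(d),np.degrees(np.arctan2(d[0],-d[1])), "pred mouth",b[1]+d)
Ti=np.linalg.inv(np.block([[tool(-ax,-sy).as_matrix(),(t-.033*0*ax)[:,None]],[0,0,0,1]]))
bt=atz("top",(495,234),.17); bt[2]=.16
print("bottle",bt,"rel grip end in tool",(Ti@np.append(bt,1))[:3], (Ti@np.append([bt[0],bt[1],.1],1))[:3])
im=read_camera("top"); cv2.imwrite("pics/t4.png",cv2.resize(im[170:260,270:390,::-1],None,fx=5,fy=5,interpolation=cv2.INTER_CUBIC))
E
```

```text
[ 0.5401 -0.3149  0.0985] [ 0.5225 -0.3184  0.123 ] [-0.5802 -0.1141  0.8064] [-0.5644 -0.1046  0.819 ]
[array([ 0.5246, -0.2   ,  0.0959]), array([ 0.5345, -0.2576,  0.0959])] 0.058451453161282224 9.705535714084176 pred mouth [ 0.5443 -0.3153  0.0959]
bottle [ 0.4839 -0.4497  0.16  ] rel grip end in tool [-0.0294  0.1221 -0.0658] [-0.0639  0.1221 -0.0167]
```

View pics/t4.png

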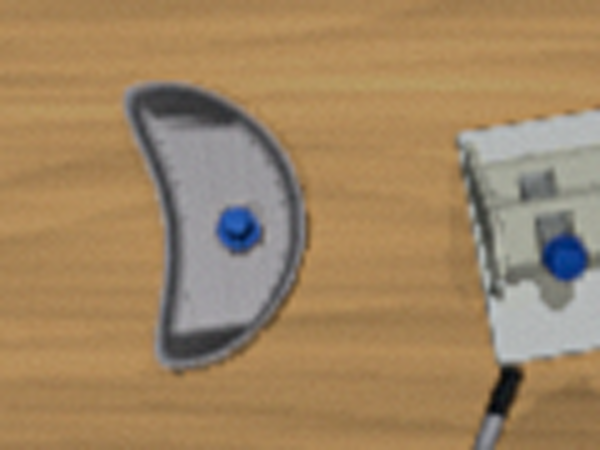

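```bash
python3 - <<'E'
from h import *
a=np.deg2rad(10.5); sx=np.array([np.cos(a),np.sin(a),0]); sy=np.array([-sx[1],sx[0],0])
ax=-.574*sx+.819*np.array([0,0,1])
m=np.array([.5313,-.3167,.1108])
movel(m+.03*ax)
p=m-.012*ax
print(movel(p,v=.05,until_force=5),get_tcp_pos()-p,get_ft_force())
command_gripper(0); print(get_grip_width()*88,get_finger_force(),get_ft_force())
movel(p+.11*ax,v=.1); print(get_grip_width()*88,get_ft_force())
wait(.2)
T=wristT(); np.save("T4.npy",T); im=read_camera("wrist"); sd=read_camera("side")
tip=get_tcp_pos()+rot().apply([0,0,.086]); print("tip",tip,proj("side",tip),proj("wrist",tip,T))
u,v=np.clip(proj("side",tip).astype(int),[60,60],[580,340])
w=cv2.resize(im[100:300,220:420,::-1],None,fx=2,fy=2,interpolation=cv2.INTER_CUBIC)
s=cv2.resize(sd[v-60:v+40,u-50:u+50,::-1],None,fx=4,fy=4,interpolation=cv2.INTER_CUBIC); print("side origin",u-50,v-60)
cv2.imwrite("pics/w4.png",np.hstack([w,s])); print(get_time(),get_tcp_pos())
E
```

```text
False [-0.     -0.      0.0001] [-0.5013  0.0109  0.6052]
13.428304895069784 29.997624456882477 [-0.0116  0.1613  0.5116]
13.549381564300907 [0.6668 0.0671 0.0938]
tip [ 0.5245 -0.3177  0.1203] [393.7313 258.9165] [320.3743 206.1396]
side origin 343 198
14.7667 [ 0.476  -0.3267  0.1907]
```

View pics/w4.png

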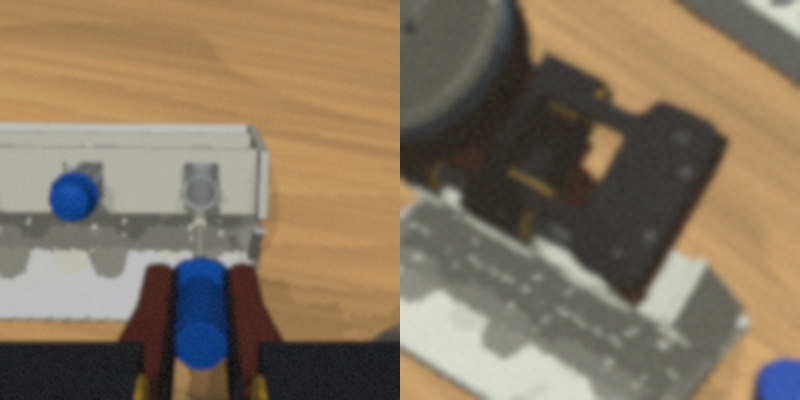

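```bash
python3 - <<'E'
from h import *
p=get_tcp_pos(); movel([p[0],p[1],.30],v=.2)
x,y=.6142,.3121
q=quat(tool([0,0,-1],[0,1,0]))
move_pose([x,y,.30],q); movel([x,y,.221],v=.15); wait(.3)
T=wristT(); np.save("T5.npy",T); im=read_camera("wrist")
P=np.array(get_tcp_pos()); print(P,rot().as_matrix()[:,2],get_time(),get_joint_pos(),get_ft_force())
for n,s in (("tip",-.080),("flange",0),("top",.033)): print(n,proj("wrist",P+[0,0,s-.006],T))
print("mouth",proj("wrist",[x,y,.105],T))
cv2.imwrite("pics/w5.png",cv2.resize(im[120:270,220:420,::-1],None,fx=4,fy=4,interpolation=cv2.INTER_CUBIC))
E
```

```text
[0.6145 0.3123 0.2217] [ 0.001   0.0005 -1.    ] 18.825 [ 0.4529  0.518   1.4771 -0.      1.1454 -1.1179] [-0.3955 -0.1073  0.5091]
tip [319.2274 206.8763]
flange [319.0738 245.7287]
top [318.9646 273.3266]
mouth [319.0951 197.1887]
```

View pics/w5.png

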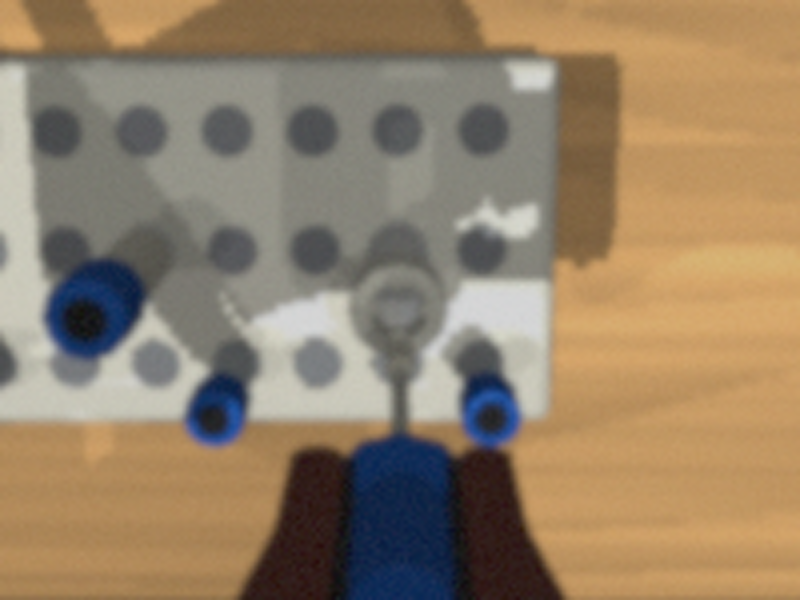

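```bash
python3 - <<'E'
from h import *
x,y=.6139,.3121
movel([x,y,.20],v=.08); print(get_tcp_pos())
for z in (.175,.128):
    h=movel([x,y,z],v=.05,until_force=4); print(h,get_tcp_pos(),get_ft_force(),get_grip_width()*88,get_time())
    if h: break
E
```

```text
[0.6134 0.3118 0.1988]
False [0.6139 0.3121 0.1749] [-0.5631  0.04   -0.3768] 13.359962230004436 19.8917
False [0.6142 0.3122 0.1284] [-0.5135  0.2662  0.4474] 13.31424080476935 20.9833
```

```bash
python3 - <<'E'
from h import *
x,y=.614,.3121
for z in (.120,.116,.113,.111,.109,.107):
    h=movel([x,y,z],v=.03,until_force=14); print(h,get_tcp_pos(),get_ft_force(),get_ft_torque(),get_grip_width()*88,get_time())
    if h: break
E
```

```text
False [0.6143 0.312  0.12  ] [ 1.3047 -1.4467  1.343 ] [-0.1461 -0.3039  0.0419] 13.658164423389755 21.4
False [0.6138 0.312  0.1153] [ 1.9054  0.4866 -4.5662] [ 0.0804 -0.4893  0.0243] 13.362313946407578 21.6833
False [0.6138 0.312  0.1125] [ 2.3093 -0.1331 -3.3703] [-0.0665 -0.5022 -0.0479] 13.432417353469042 21.9333
False [0.6141 0.3121 0.1121] [-1.3086 -1.9839  5.6342] [-0.3227  0.1704  0.0067] 13.586151755963037 22.1833
False [0.6142 0.3122 0.112 ] [-5.4076 -4.3997 16.8807] [-0.8218  0.9648 -0.0163] 12.781058762177263 22.4333
False [0.6146 0.3121 0.1115] [-8.3874 -6.3576 26.3658] [-1.136   1.3477  0.0175] 13.182040511381008 22.6833
```

```bash
python3 - <<'E'
from h import *
x,y=.614,.3121
movel([x,y,.1118],v=.03); print(get_ft_force())
command_gripper(.32); wait(.1)
movel([x,y,.155],v=.1)
command_gripper(0)
h=movel([x,y,.130],v=.03,until_force=20); print("press",h,get_tcp_pos(),get_ft_force())
movel([x,y,.20],v=.1); wait(.3)
T=wristT(); im=read_camera("wrist"); t=read_camera("top")
print(proj("wrist",[x,y,.138],T),proj("wrist",[x,y,.107],T),get_time())
w=cv2.resize(im[120:270,270:370,::-1],None,fx=4,fy=4,interpolation=cv2.INTER_CUBIC)
s=cv2.resize(t[170:270,270:370,::-1],None,fx=4,fy=4,interpolation=cv2.INTER_CUBIC)
s=np.vstack([s,np.zeros((200,400,3),np.uint8)])
cv2.imwrite("pics/w6.png",np.hstack([w,s]))
E
```

```text
[ 1.9622 -0.2413 -1.3827]
press True [0.6142 0.3122 0.1384] [-2.2873 -1.1558  6.0896]
[319.5003 216.9159] [319.5581 205.5338] 26.5167
```

View pics/w6.png

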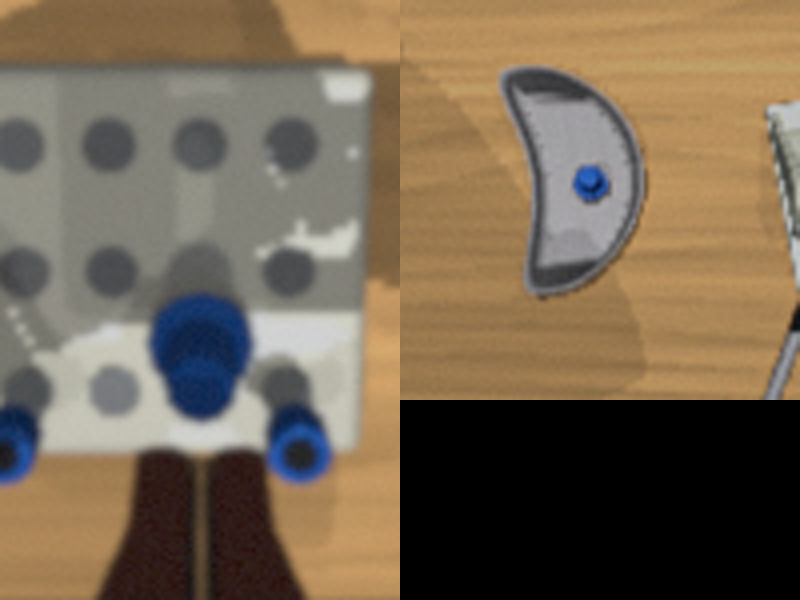

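```bash
python3 -c "
from station import *
wait(.3); print(job_done(), get_time())"
```

```text
the job is handed in; nothing more can be done
the job is handed in; nothing more can be done
```

The stopper is in the kidney dish, and the swab's cap is pressed home in the tube (grip top measured at 138 mm, upright in the last wrist picture). I handed the job in at about 27 s; `job_done()` gave no verdict.

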